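# Open the dry-bath incubator and load the tube block

## Task

Swing the incubator's lid open by its bar handle, past the click of its catch and up to its rubber stop, so that it stays open by itself; ease it onto the stop, because pulling on hard against the stop damages the hinge. Then pick up the metal tube block by its upright fin and seat it flat in the recess in the chamber floor. Leave the other things on the bench where they are.

Things in the scene. Friction and masses are not known exactly. Their poses are not given: they have to be found in the camera images.
- box: the incubator, fixed to the bench: white open-topped case 160 (x) x 200 (y) x 100 mm high, walls 6 mm. Origin at the centre of its underside; -x is its front (small dark display), z up. The lid's hinge runs along y on top of the rear (+x) wall; the lid lies closed on the case
- lid_hinge (a point): point on the hinge line, mid-width, 4 mm above the true pivot when shut; turns with the lid. On the hinge's right (-y) end is a stop arm with a sprung ball catch and a rubber buffer, set at a different angle each time. About 0.12 rad before the stop the lid meets the ball: resistance at the handle rises by some 6 N, then falls away 0.03 rad before the stop, where the catch draws the lid on
- lid_handle (a point): middle of the lid's handle: a steel bar 12 mm in diameter and 110 mm long, parallel to the hinge, standing 45 mm ahead of the lid's front edge in the lid's plane on two end arms; 205 mm from the hinge axis, 104 mm above the bench when shut. Between the bar and the case there is 39 mm of free space. Turns with the lid, and may turn within a light grasp
- lid (a joint): lid angle in rad: 0 shut, 1.57 upright; the stop is somewhere from 1.5 to 1.85. Lid 0.35 kg (varies), 160 x 200 x 8 mm. A damped spring always pulls it shut, 2 to 4 N at the handle when moved slowly; let go short of the catch it swings shut, in the catch it stays on the stop. Beyond the stop the rubber gives about 1 mm at the handle per 5 N
- buffer (a joint): how far the rubber buffer of the stop is pressed in by the lid, rad: 0 untouched, about 0.003 with the lid resting on it in the catch, 0.01 under a pull of about 8 N at the handle. More than 0.02 (some 18 N) is too much
- recess (a point): centre of the recess in the chamber floor, on the surface on which the block stands, 25 mm above the bench and 14 mm in front of the case's centre; axes as the case's. The recess is 68 (x) x 118 (y) mm inside, edged by a frame 8 mm high and 6 mm thick; chamber 148 x 188 mm inside, its rim 75 mm above this floor
- block: aluminium tube block, about 0.4 kg, 60 (x) x 110 (y) x 28 mm with dark wells along both long sides and an upright fin in the middle, 12 mm thick (x), 50 mm long (y), its top 62 mm above the underside. Origin at the centre of the underside; z up. Either way round fits the recess with 4 mm to spare on each side
- block_fin (a point): point to grip on the fin's centre line, 48 mm above the block's underside (14 mm below the fin's top); axes as the block's
- tray: plain open grey plastic tray, 110 x 60 x 22 mm, no fin; not needed; origin at the centre of its underside; leave in place
- bottle: amber bottle, 60 mm across, 150 mm tall; origin at the centre of its underside; leave in place
- beaker: glass beaker, 70 mm across, 90 mm tall; origin at the centre of its underside; leave in place
- dishes: stack of clear dishes, 90 mm across, 50 mm tall; origin at the centre of its underside; leave in place
- timer: white bench timer, 50 x 70 x 20 mm; origin at the centre of its underside; leave in place
- pen: marker pen lying down, 120 x 14 x 14 mm; origin at the centre of its underside; leave in place
- tipbox: grey box with a clear top, 120 x 85 x 55 mm; origin at the centre of its underside; leave in place
Things that resemble listed ones, but are neither listed nor needed, are in the scene too. Leave any red look-alike of the block alone.

How it is judged:
On the way, in this order (a step that is already met when the one before it is completed fails the run):
1. the lid is held open by its catch, with nothing touching it (value of joint lid above 1.4 rad and velocity of joint lid between -0.05 and 0.05 rad/s and contact force between each of the arm, the fingers and lid below 0.1 N), for 0.3 s.
2. the block stands flat in the recess (x of block in the frame of recess between -0.007 and 0.007 m and y of block in the frame of recess between -0.007 and 0.007 m and z of block in the frame of recess between -0.003 and 0.003 m and angle between block's own z axis and vertical below 0.05 rad), for 0.2 s.
At the end, for the whole second after the job is handed in: the lid stays open by itself in its catch (angle over 1.40 rad, at rest) and the block stands in the recess: its underside within 3 mm of the recess floor, tilted less than 0.05 rad, within 7 mm of the recess centre along x and y, at rest and released (all of step 2 and value of joint lid above 1.4 rad and velocity of joint lid between -0.05 and 0.05 rad/s and linear speed of block below 0.02 m/s); the robot touches nothing.
It fails at once if the lid is forced against its stop (buffer pressed in more than 0.02 rad, some 18 N at the handle) (value of joint buffer above 0.02 rad).
It fails at once if one of the other listed things on the bench is moved more than 30 mm (distance of any of tray, bottle, beaker, dishes, timer, pen, tipbox from where it was at the start of the episode above 0.03 m).
It also fails if it takes over 72 s, if anything falls off the work surface, if the arm or the gripper's body presses on something with over 40 N, if the wrist force passes 120 N, or if a joint passes its speed limit or range.

## Robot

A 6-joint arm with a two-finger parallel gripper is mounted at the origin on the work surface. World frame = base frame: x ahead of the robot, y to its left, z up, the work surface at z = 0. Lengths are in m, angles in rad, forces in N, time in s.
With the tool pointing down it reaches from about 0.35 to 0.85 m from the base axis. Payload 8.1 kg.
Tool frame: the origin (TCP) lies on the centre line of the jaws, within the pads' length; the fingertips stand 11 mm ahead of it and the grasp point (between the pads) lies 8 mm behind it (arm.nose_length is the distance from the TCP to the fingertips, in m); y points along the fingers, z is the direction in which the jaws open and shut, and the axes are right-handed (so a half turn about y gives the same grasp; the last joint's range is limited). The gripper opens to 93 mm and grips with 3 to 60 N. Pads are 15 mm wide; open, the fingers measure 128 mm over their backs; the gripper's body (75 mm by 188 mm) begins 65 mm behind the grasp point.
Start: joints at [1.148, 0.13, 1.488, -0, 1.523, -0.085], TCP at [0.199, 0.566, 0.202] pointing down, gripper open.
Joint ranges: [-2.96, 2.96], [-0.89, 2.26], [0.02, 2.5], [-1.34, 4.48], [0, 2.73], [-2.66, 2.66]. Speed limits (rad/s): [2.39, 2.39, 2.79, 3.14, 3.14, 3.14].

## Interface

Orientations are given as a unit quaternion [w, x, y, z].
In Python, from plant import arm gives the robot as it stands. The module is installed in compiled form; this text tells all that it offers.
- The arm moves only by the tool send_rows, never from a script. Its argument "increments" is one flat list of numbers, 7 for each row, row after row: the shift along the tool's x, y, z as a fraction of full scale, then the turn, a rotation vector about the tool's x, y, z as a fraction of full scale, then the opening, from 0 (shut) to 1 (fully open). In form: [dx, dy, dz, rx, ry, rz, grip, dx, dy, dz, rx, ry, rz, grip, ...]. A call has 1 to 10 rows; each row is the pose to reach, as a shift and turn from the pose measured when the call began, along the tool's axes at that moment; what a row does not reach only later rows make up. Full scale, the value 1, is 60 cm for a shift and 60 degrees for a turn. A row lasts 1/8 s, in which the tool goes at most 62.5 mm and 10.7 degrees, less where a joint would pass 70% of its speed; a pose out of reach is approached as far as the arm can. A call with a number of a shift or a turn outside -1 to 1 is refused whole. A call with a gripper value outside its range is refused whole. The fingers move at their own pace and stop on an object; "grip_force" is the grip in N (left out, the last holds). Time passes only in rows, so rows that repeat a pose let the fingers close. It gives the time, the measured TCP pose, the force and the opening at its end, in the units of the state.
- arm.read_state(): the state, without advancing time (a new reading comes with each control period).
- arm.capture(name): name is "scene" or "top" or "wrist"; returns a dict with "frame" (384x512x3 uint8, red, green, blue), "vertical_fov" (degrees; the focal length in pixels is half the picture's height over the tangent of half this angle, whatever the lens; pixels are square), "cx", "cy" (the principal point, pixels), "k1" (the pictures are not rectified: a ray, as slopes to the right and down, at radius r is drawn at 1 + k1 r^2 times it, then the intrinsics apply), "extrinsics" (4x4, takes a point from camera to world coordinates); the wrist camera has in their place "tool_from_camera" (4x4, takes a point from camera to tool coordinates, whose origin is the TCP and whose axes are the tool frame's). Camera axes: x right, y down, z forward; pixel columns grow to the right and rows downward; lengths in m; the calibration is good to about 2 mm. A picture is of the moment at which its call begins: read the wrist's pose just before it. There is no depth.
- arm.sign_off(): hands the job in, once; it reports no verdict.
The state is a dict: "time": time; "qpos": joint angles; "qvel": joint speeds; "joint_efforts": joint torques, N m; "eef_pos": TCP position; "eef_rot": TCP orientation; "wrist_force": force on the tool from outside, world axes, zero at the start; "ft_torque": the same for the moment, N m; "opening": finger opening in m.
Only numpy, scipy, OpenCV 4.12 (cv2) and the standard library are available. Lean on these libraries where they do the work, as an engineer would, in place of code of your own. Each camera call takes 0.05 s, during which the arm holds its last target. There are 200 camera calls.

## Working session

There is one attempt and no reset: what is moved stays moved. The work goes in short steps, Python scripts to look and compute and a tool call to move; the robot and the scene stay as the last step left them, time stands still between calls to the robot, and variables do not carry over. Pictures are saved under pics/ and viewed, about 8 in all and at most 12, crops included, and the job is handed in when it is done.

Besides the shell and the picture viewer there is one more tool, called as name(argument=value, ...) on one line, values as JSON. send_rows: Moves the arm, as the interface text tells. Its arguments: {"type":"object","properties":{"increments":{"type":"array","items":{"type":"number","minimum":-1,"maximum":1}},"grip_force":{"type":"number"}},"required":["increments"]}

```bash
mkdir -p pics
cat > h.py <<'E'
import numpy as np, cv2, pickle
from scipy.spatial.transform import Rotation as R
from plant import arm
def cap(n,fn):
    s=arm.read_state(); c=arm.capture(n)
    if n=='wrist':
        T=np.eye(4); q=s['eef_rot']; T[:3,:3]=R.from_quat([q[1],q[2],q[3],q[0]]).as_matrix(); T[:3,3]=s['eef_pos']
        c['extrinsics']=T@np.array(c['tool_from_camera'])
    cv2.imwrite('pics/%s.png'%fn,c['frame'][:,:,::-1]); pickle.dump(c,open('pics/%s.pkl'%fn,'wb')); return c
def load(fn): return pickle.load(open('pics/%s.pkl'%fn,'rb'))
def K(c):
    f=192/np.tan(np.radians(c['vertical_fov'])/2); return np.array([[f,0,c['cx']],[0,f,c['cy']],[0,0,1]]),np.array([c['k1'],0,0,0.])
def px2w(c,uv,z):
    k,d=K(c); E=np.array(c['extrinsics'])
    p=cv2.undistortPoints(np.array(uv,float).reshape(-1,1,2),k,d).reshape(-1,2)
    r=np.c_[p,np.ones(len(p))]@E[:3,:3].T; o=E[:3,3]
    return o+r*((z-o[2])/r[:,2])[:,None]
def w2px(c,P):
    k,d=K(c); E=np.linalg.inv(np.array(c['extrinsics']))
    return cv2.projectPoints(np.array(P,float).reshape(-1,1,3),cv2.Rodrigues(E[:3,:3])[0],E[:3,3],k,d)[0].reshape(-1,2)
def rot():
    q=arm.read_state()['eef_rot']; return R.from_quat([q[1],q[2],q[3],q[0]])
E
python3 - <<'E'
from h import *
a=cap('scene','s0');b=cap('top','t0')
for c in(a,b):print(c['vertical_fov'],c['k1'],np.round(c['extrinsics'],3).tolist())
print(arm.read_state(), rot().as_matrix().round(3), arm.nose_length)
E
```

```text
54.43206400028188 -0.09895511608419714 [[-0.021, 0.823, -0.568, 1.163], [1.0, 0.016, -0.014, -0.001], [-0.002, -0.568, -0.823, 1.027], [0.0, 0.0, 0.0, 1.0]]
51.98020689534893 0.027188143385706597 [[-0.011, -0.993, 0.117, 0.411], [-1.0, 0.011, -0.005, -0.036], [0.004, -0.117, -0.993, 1.194], [0.0, 0.0, 0.0, 1.0]]
{'time': 0.1, 'qpos': array([ 1.14760784e+00,  1.31059446e-01,  1.48919428e+00, -1.80510479e-05,
        1.52300782e+00, -8.53810317e-02]), 'qvel': array([-4.86558481e-04, -1.57475358e-03, -1.31633434e-03,  6.01663470e-04,
        5.80710379e-04, -3.75733472e-05]), 'joint_efforts': array([ 4.49150612e-04, -5.61334848e+01, -4.93100739e+01,  7.69189093e-02,
        2.90845265e-02, -7.34388345e-05]), 'eef_pos': array([0.19859791, 0.5655915 , 0.2007949 ]), 'eef_rot': array([-0.69647154,  0.69761688, -0.11900782,  0.1187233 ]), 'wrist_force': array([ 0.04190107, -0.33362407, -0.30072573]), 'ft_torque': array([ 0.04453296, -0.04403861,  0.01182003]), 'opening': 0.09278243731875084} [[ 0.943 -0.001  0.331]
 [-0.331 -0.002  0.943]
 [-0.    -1.    -0.002]] 0.011
```

View pics/t0.png

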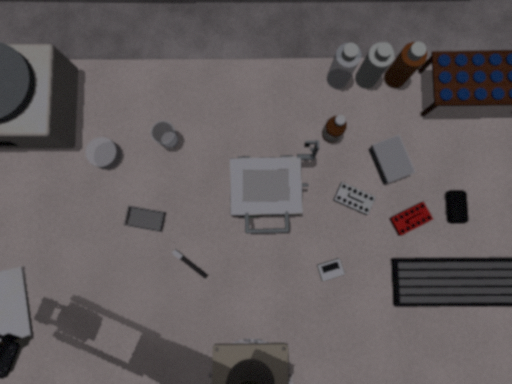

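View pics/s0.png

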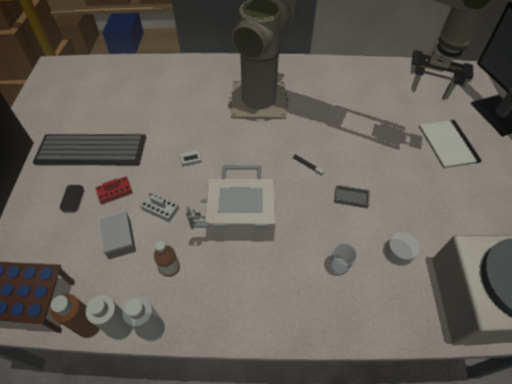

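Top view: incubator at (267,185) with its bar at (268,231), silver block at (355,198), red look-alike at (410,218), tray at (146,218). The tipbox (391,160), timer (331,269) and pen (190,264) could be mistaken for nothing I need. My choice is the silver block with dark wells, which I'll check in a close crop.

Run:
```python
from h import *
c=load('t0')
im=c['frame'][140:260,228:388,::-1]
cv2.imwrite('pics/crop.png',cv2.resize(np.clip(im*1.3,0,255).astype(np.uint8),None,fx=5,fy=5,interpolation=cv2.INTER_CUBIC))
print(px2w(c,[(247,231),(289,231),(268,231),(231,160),(301,157)],.104).round(3))
print(px2w(c,[(355,198)],.045).round(3))
```

```text
[[ 0.43   0.002  0.104]
 [ 0.429 -0.113  0.104]
 [ 0.43  -0.056  0.104]
 [ 0.629  0.046  0.104]
 [ 0.636 -0.151  0.104]]
[[ 0.524 -0.313  0.045]]
```

View pics/crop.png

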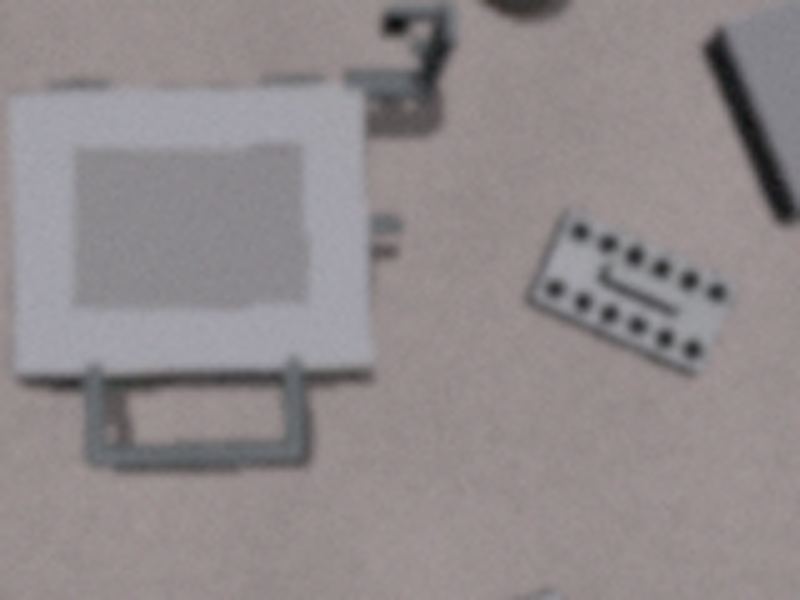

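Run:
```python
from h import *
c=load('t0')
f=lambda p:np.array(p)/5+[228,140]-.4
print(px2w(c,f([(88,455),(310,452),(199,454)]),.104).round(4))
print('lid',px2w(c,f([(10,95),(364,89),(372,377),(18,374)]),.106).round(4))
b=px2w(c,f([(568,212),(733,287),(695,365),(531,291)]),.028).round(4);print('block',b,b.mean(0))
d=b[1]-b[0]+b[2]-b[3];print('long axis',np.degrees(np.arctan2(d[1],d[0])),np.linalg.norm(d)/2,np.linalg.norm(b[3]-b[0]+b[2]-b[1])/2)
print(px2w(c,f([(640,290)]),.06))
```

```text
[[ 0.4313  0.0072  0.104 ]
 [ 0.4316 -0.1151  0.104 ]
 [ 0.4312 -0.0539  0.104 ]]
lid [[ 0.6329  0.0497  0.106 ]
 [ 0.6343 -0.1492  0.106 ]
 [ 0.4724 -0.15    0.106 ]
 [ 0.4762  0.0455  0.106 ]]
block [[ 0.5742 -0.2775  0.028 ]
 [ 0.5281 -0.3738  0.028 ]
 [ 0.482  -0.3493  0.028 ]
 [ 0.527  -0.2539  0.028 ]] [ 0.527825 -0.313625  0.028   ]
long axis -115.41808132423009 0.10612268843183348 0.052484521527780006
[[ 0.52371368 -0.31084554  0.06      ]]
```

```bash
cat >> h.py <<'E'
def tool(ang,tilt=0): # jaw axis heading (deg) with tool pointing down; columns x,y,z
    a=np.radians(ang); z=np.array([np.cos(a),np.sin(a),0]); y=np.array([0,0,-1.]); x=np.cross(y,z)
    return R.from_matrix(np.c_[x,y,z])
def inc(p,Rt=None):
    s=arm.read_state(); r=rot(); d=r.inv().apply(np.array(p)-s['eef_pos'])/.6
    w=np.zeros(3) if Rt is None else (r.inv()*Rt).as_rotvec()/np.radians(60)
    print(np.r_[d,w].round(4).tolist())
E
python3 - <<'E'
from h import *
inc([.35,.2,.2],tool(25)); inc([.43,-.053,.2],tool(0))
E
```

```text
[0.44, 0.0021, -0.4913, 0.0016, 0.7608, 0.0005]
[0.7056, 0.0026, -0.8449, 0.0015, 1.1774, 0.0009]
```

send_rows(increments=[0.44,0,-0.49,0,0.76,0,0.4,0.44,0,-0.49,0,0.76,0,0.4,0.44,0,-0.49,0,0.76,0,0.4,0.44,0,-0.49,0,0.76,0,0.4,0.44,0,-0.49,0,0.76,0,0.4,0.44,0,-0.49,0,0.76,0,0.4,0.44,0,-0.49,0,0.76,0,0.4])

```text
time: 0.98
eef_pos: [0.351, 0.1978, 0.201]
eef_rot: [-0.595, 0.597, -0.38, 0.381]
wrist_force: [-0.2, -0.4, -0.7]
opening: 0.0377
```

Run:
```python
from h import *
inc([.43,-.053,.2],tool(0)); print(arm.read_state()['eef_pos'])
```

```text
[0.4347, 0.0026, -0.0561, 0.0009, 0.4141, 0.002]
[0.35096197 0.1978275  0.20101699]
```

send_rows(increments=[0.43,0,-0.056,0,0.414,0,0.4,0.435,0,-0.056,0,0.414,0,0.4,0.435,0,-0.056,0,0.414,0,0.4,0.435,0,-0.056,0,0.414,0,0.4,0.435,0,-0.056,0,0.414,0,0.4,0.435,0,-0.056,0,0.414,0,0.4])

```text
time: 1.72
eef_pos: [0.4298, -0.0535, 0.2011]
eef_rot: [0.499, -0.5, 0.501, -0.501]
wrist_force: [0.2, 0.7, -0.4]
opening: 0.0375
```

Run:
```python
from h import *
s=arm.read_state();print(s['eef_pos'],rot().as_matrix().round(3).tolist(),s['opening'])
c=cap('wrist','w0'); print(w2px(c,[[.431,.0,.104],[.431,-.11,.104],[.431,-.053,.104]]).round(1)); print(np.array(c['extrinsics']).round(3))
```

```text
[ 0.42983042 -0.05347983  0.20106661] [[-0.002, -0.002, 1.0], [-1.0, -0.002, -0.002], [0.002, -1.0, -0.002]] 0.03754716085652903
[[261.6 124.3]
 [262.  243.2]
 [261.8 184.3]]
[[ 1.    -0.003 -0.002  0.431]
 [-0.004 -0.97  -0.243  0.012]
 [-0.002  0.243 -0.97   0.384]
 [ 0.     0.     0.     1.   ]]
```

View pics/w0.png

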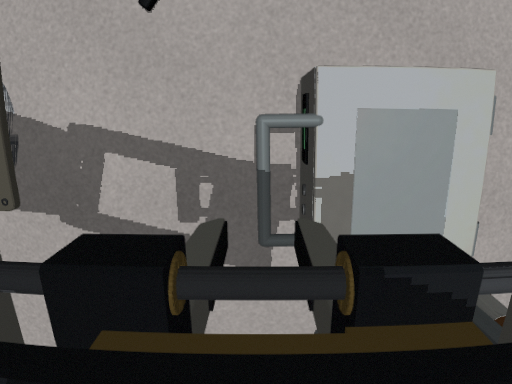

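Wrist view: the bar runs from (263,120) to (264,240), within about 1.5 mm of my estimate. The fingers at columns 215 and 310 straddle it clear of the lid edge (~312). Descending now.

send_rows(increments=[0,0.05,0.002,0,0,0,0.31,0,0.1,0.002,0,0,0,0.31,0,0.14,0.002,0,0,0,0.31,0,0.175,0.002,0,0,0,0.31,0,0.175,0.002,0,0,0,0.31,0,0.175,0.002,0,0,0,0,0,0.175,0.002,0,0,0,0,0,0.175,0.002,0,0,0,0,0,0.175,0.002,0,0,0,0], grip_force=12)

```text
time: 2.9
eef_pos: [0.431, -0.0527, 0.0965]
eef_rot: [-0.499, 0.5, -0.5, 0.5]
wrist_force: [0.0, -0.1, 0.4]
opening: 0.0007
```

The gripper closed fully, so it missed the bar. Looking again.

Run:
```python
from h import *
s=arm.read_state();print(s['eef_pos'],s['wrist_force'],s['opening'])
c=cap('wrist','w1'); a=c['frame'][:,:,::-1]
d=cap('scene','s1')['frame'][90:240,150:350,::-1]
d=cv2.resize(d,(512,384),interpolation=cv2.INTER_CUBIC)
cv2.imwrite('pics/v1.png',np.hstack([cv2.resize(a,(400,300)),cv2.resize(d,(400,300))]))
```

```text
[ 0.43103493 -0.0527055   0.09654525] [ 0.04529493 -0.09506136  0.36781288] 0.0006607588395770943
```

View pics/v1.png

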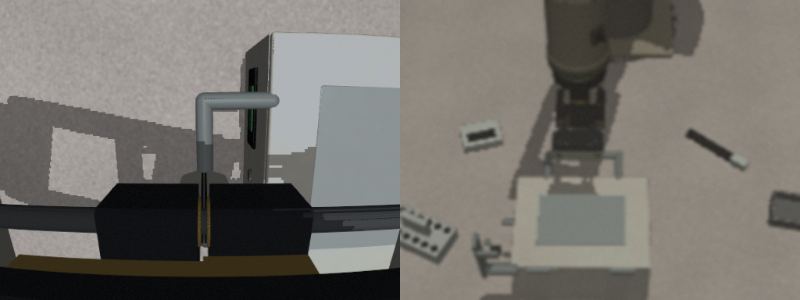

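Run:
```python
from h import *
c=load('w1'); a=c['frame'][100:350,170:390,::-1]
cv2.imwrite('pics/v2.png',cv2.resize(np.clip(a.astype(float)*1.6+15,0,255).astype(np.uint8),None,fx=2.4,fy=2.4,interpolation=cv2.INTER_CUBIC))
s=arm.read_state()
print(w2px(c,[[.432,-.053,.1045],[.432,-.053,.0965],[.432,-.053,.0855],[.432,0,.104],[.432,0,.11],[.432,0.01,.104],[.432,-.045,.104],[.432,-.06,.104]]).round(1))
```

```text
[[261.8 226.9]
 [261.7 222.2]
 [261.7 216.3]
 [261.6 134.5]
 [261.6 135.4]
 [261.6 115.7]
 [261.7 213.5]
 [261.8 237.8]]
```

View pics/v2.png

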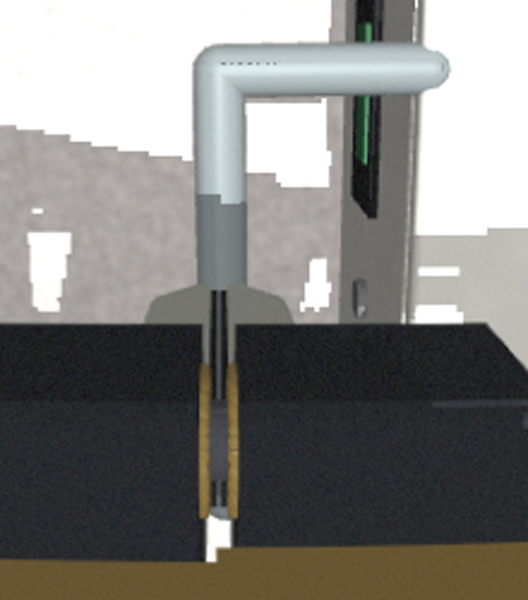

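Run:
```python
from h import *
for n in('w0','w1'):
    c=load(n); d=dict(c); d['extrinsics']=c['tool_from_camera']
    print(K(c)[0].round(1).tolist(),np.round(d['extrinsics'],3).tolist())
    o=.0188 if n=='w0' else 0.0004
    for yy in(.011,0,-.008,-.02,-.04): print(yy,w2px(d,[[sx*.0075,yy,sz*o] for sx in(-1,1) for sz in(-1,1)]).round(0).tolist())
```

```text
[[320.0, 0.0, 260.7], [0.0, 320.0, 189.3], [0.0, 0.0, 1.0]] [[0.001, 0.97, 0.242, -0.066], [-0.0, -0.242, 0.97, -0.183], [1.0, -0.001, -0.0, 0.0], [0.0, 0.0, 0.0, 1.0]]
0.011 [[230.0, 205.0], [290.0, 205.0], [231.0, 227.0], [289.0, 227.0]]
0 [[229.0, 210.0], [292.0, 210.0], [229.0, 233.0], [291.0, 233.0]]
-0.008 [[227.0, 214.0], [293.0, 214.0], [228.0, 238.0], [292.0, 238.0]]
-0.02 [[225.0, 221.0], [295.0, 221.0], [226.0, 247.0], [294.0, 247.0]]
-0.04 [[221.0, 235.0], [299.0, 235.0], [222.0, 264.0], [298.0, 264.0]]
[[320.0, 0.0, 260.7], [0.0, 320.0, 189.3], [0.0, 0.0, 1.0]] [[0.001, 0.97, 0.242, -0.066], [-0.0, -0.242, 0.97, -0.183], [1.0, -0.001, -0.0, 0.0], [0.0, 0.0, 0.0, 1.0]]
0.011 [[260.0, 205.0], [261.0, 205.0], [260.0, 227.0], [261.0, 227.0]]
0 [[259.0, 210.0], [261.0, 210.0], [260.0, 233.0], [261.0, 233.0]]
-0.008 [[259.0, 214.0], [261.0, 214.0], [259.0, 238.0], [261.0, 238.0]]
-0.02 [[259.0, 221.0], [261.0, 221.0], [259.0, 247.0], [261.0, 247.0]]
-0.04 [[259.0, 235.0], [261.0, 235.0], [259.0, 264.0], [261.0, 264.0]]
```

Run:
```python
from h import *
a=load('w0')['frame'][190:350,150:390,::-1]
a=np.clip(a.astype(float)*2.2+15,0,255).astype(np.uint8)
cv2.imwrite('pics/v3.png',cv2.resize(a,None,fx=3,fy=3))
```

```text
(no output)
```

View pics/v3.png

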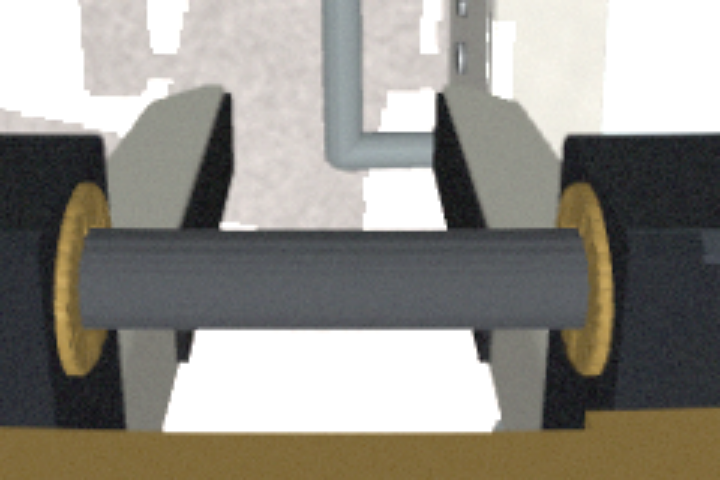

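The close views disagree with the stated tool geometry. The fingertips appear at (227,221)–(227,247), which fits tips about 20 mm *behind* the reported TCP rather than 11 mm ahead. That explains closing just above the bar, so I'll go 31 mm lower.

send_rows(increments=[0,0,0.001,0,0,0,0.33,0,0,0.001,0,0,0,0.33,0,0,0.001,0,0,0,0.33,0,0.026,0.001,0,0,0,0.33,0,0.052,0.001,0,0,0,0.33,0,0.052,0.001,0,0,0,0.33,0,0.052,0.001,0,0,0,0,0,0.052,0.001,0,0,0,0,0,0.052,0.001,0,0,0,0,0,0.052,0.001,0,0,0,0], grip_force=12)

```text
time: 4.25
eef_pos: [0.432, -0.0528, 0.0656]
eef_rot: [-0.499, 0.5, -0.5, 0.501]
wrist_force: [2.1, 0.1, 1.3]
opening: 0.0114
```

send_rows(increments=[0,-0.02,0.001,0,0,0,0,0,-0.041,0.003,0,0,0,0,0,-0.061,0.007,0,0,0,0,0,-0.081,0.011,0,0,0,0,0,-0.101,0.017,0,0,0,0,0,-0.12,0.024,0,0,0,0,0,-0.139,0.032,0,0,0,0,0,-0.157,0.042,0,0,0,0,0,-0.175,0.052,0,0,0,0,0,-0.192,0.063,0,0,0,0], grip_force=12)

```text
time: 5.5
eef_pos: [0.4679, -0.0524, 0.1813]
eef_rot: [-0.498, 0.501, -0.501, 0.499]
wrist_force: [-12.9, 2.2, 6.4]
opening: 0.0115
```

```bash
cat > arc.py <<'E'
import sys
from h import *
s=arm.read_state(); print(s['eef_pos'],s['wrist_force'],s['opening'])
p=s['eef_pos']; r=rot()
x0,z0=.432,.0656
th=np.arctan2(p[2]-z0+.004,.205-(p[0]-x0)); print('theta est',th+np.arctan2(.004,.205)*0-.0195)
for t in map(float,sys.argv[1:]):
    T=[x0+.205*(1-np.cos(t))+.004*np.sin(t),p[1],z0+.205*np.sin(t)+.004*(np.cos(t)-1)]
    print(t,(r.inv().apply(np.array(T)-p)/.6).round(4).tolist())
E
python3 arc.py .66 .72 .78 .84 .9 .96 1.02 1.08 1.14 1.2; python3 -c "
from h import *
cap('scene','s2')"
```

```text
[ 0.46792893 -0.05237341  0.18133328] [-12.87690888   2.20809052   6.36585487] 0.011474550606710677
theta est 0.5966969168230454
0.66 [0.0, -0.0153, 0.0159]
0.72 [0.0, -0.0309, 0.0292]
0.78 [0.0, -0.0457, 0.0434]
0.84 [0.0, -0.0596, 0.0584]
0.9 [0.0, -0.0726, 0.0743]
0.96 [0.0, -0.0846, 0.0909]
1.02 [0.0, -0.0956, 0.1082]
1.08 [0.0, -0.1056, 0.1261]
1.14 [-0.0, -0.1144, 0.1446]
1.2 [-0.0, -0.1221, 0.1636]
```

send_rows(increments=[0,-0.016,0.01,0,0,0,0,0,-0.032,0.023,0,0,0,0,0,-0.047,0.037,0,0,0,0,0,-0.061,0.052,0,0,0,0,0,-0.074,0.068,0,0,0,0,0,-0.087,0.085,0,0,0,0,0,-0.098,0.102,0,0,0,0,0,-0.108,0.12,0,0,0,0,0,-0.117,0.139,0,0,0,0,0,-0.125,0.158,0,0,0,0], grip_force=10)

```text
time: 6.8
eef_pos: [0.5649, -0.0523, 0.2592]
eef_rot: [-0.499, 0.501, -0.5, 0.5]
wrist_force: [-3.1, 1.1, 1.6]
opening: 0.0119
```

```bash
python3 arc.py 1.24 1.28 1.32 1.36 1.4 1.44 1.48 1.52 1.56 1.6 1.64 1.68
python3 - <<'E'
from h import *
d=cap('scene','s3')['frame'][60:260,150:350,::-1]; e=cap('top','t3')['frame'][120:280,200:360,::-1]
cv2.imwrite('pics/v4.png',np.hstack([cv2.resize(d,(400,400)),cv2.resize(e,(400,400))]))
E
```

```text
[ 0.56488991 -0.05234934  0.25917161] [-3.08323383  1.11191976  1.55150451] 0.011907154960491136
theta est 1.2013373105751135
1.24 [-0.0, 0.0039, 0.0155]
1.28 [-0.0, -0.0, 0.0286]
1.32 [-0.0, -0.0034, 0.0418]
1.36 [-0.0, -0.0063, 0.0552]
1.4 [-0.0, -0.0087, 0.0687]
1.44 [-0.0, -0.0105, 0.0822]
1.48 [-0.0, -0.0118, 0.0958]
1.52 [-0.0, -0.0125, 0.1095]
1.56 [-0.0001, -0.0127, 0.1231]
1.6 [-0.0001, -0.0123, 0.1368]
1.64 [-0.0001, -0.0114, 0.1504]
1.68 [-0.0001, -0.01, 0.164]
```

View pics/v4.png

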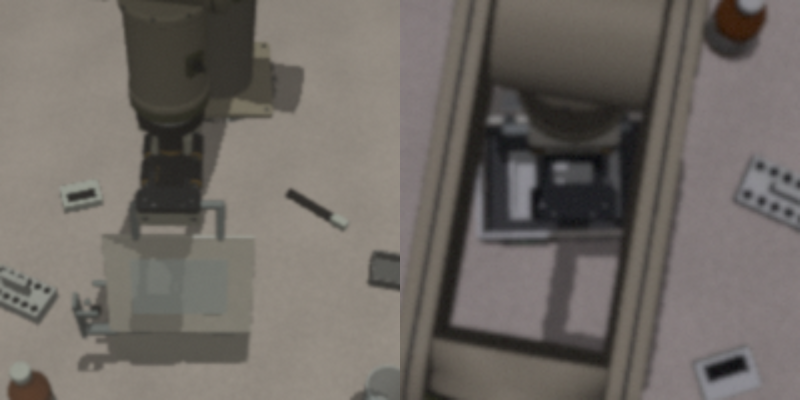

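Left view: the lid is well up, with the bar still in the jaws and wrist Fx at −3 N (the spring). Continuing more slowly.

send_rows(increments=[0,-0.004,0.012,0,0,0,0,0,-0.007,0.024,0,0,0,0,0,-0.01,0.036,0,0,0,0,0,-0.013,0.048,0,0,0,0,0,-0.013,0.048,0,0,0,0], grip_force=10)

```text
time: 7.52
eef_pos: [0.595, -0.0522, 0.2674]
eef_rot: [-0.5, 0.5, -0.5, 0.5]
wrist_force: [-3.5, 4.4, 5.2]
opening: 0.0113
```

send_rows(increments=[0,-0.002,0.0033,0,0,0,0,0,-0.003,0.0067,0,0,0,0,0,-0.003,0.01,0,0,0,0], grip_force=10)

```text
time: 7.9
eef_pos: [0.6009, -0.0522, 0.2687]
eef_rot: [-0.499, 0.5, -0.5, 0.5]
wrist_force: [-2.9, 3.4, -0.4]
opening: 0.0111
```

send_rows(increments=[0,-0.001,0.0033,0,0,0,0,0,-0.001,0.0067,0,0,0,0,0,-0.001,0.01,0,0,0,0])

```text
time: 8.28
eef_pos: [0.6072, -0.0521, 0.2697]
eef_rot: [-0.5, 0.5, -0.5, 0.5]
wrist_force: [-2.3, 3.4, 3.2]
opening: 0.0116
```

send_rows(increments=[0,-0.001,0.0033,0,0,0,0,0,-0.001,0.0067,0,0,0,0])

```text
time: 8.52
eef_pos: [0.6114, -0.0522, 0.2704]
eef_rot: [-0.5, 0.5, -0.5, 0.5]
wrist_force: [-2.7, 3.0, 1.9]
opening: 0.0116
```

send_rows(increments=[0,-0.0005,0.0033,0,0,0,0,0,-0.001,0.0067,0,0,0,0,0,-0.001,0.008,0,0,0,0])

```text
time: 8.9
eef_pos: [0.6163, -0.0522, 0.2711]
eef_rot: [-0.5, 0.5, -0.5, 0.5]
wrist_force: [-3.2, 2.7, 0.9]
opening: 0.0118
```

send_rows(increments=[0,0,0.0033,0,0,0,0,0,0,0.0067,0,0,0,0,0,0,0.008,0,0,0,0])

```text
time: 9.28
eef_pos: [0.6214, -0.0522, 0.2714]
eef_rot: [-0.5, 0.5, -0.5, 0.5]
wrist_force: [-2.3, 3.6, 1.9]
opening: 0.012
```

send_rows(increments=[0,0,0.0033,0,0,0,0,0,0,0.0067,0,0,0,0,0,0,0.008,0,0,0,0])

```text
time: 9.65
eef_pos: [0.6265, -0.0522, 0.2716]
eef_rot: [-0.5, 0.5, -0.499, 0.501]
wrist_force: [-1.9, 3.2, 2.2]
opening: 0.0114
```

send_rows(increments=[0,0,0.0033,0,0,0,0,0,0,0.0067,0,0,0,0,0,0,0.008,0,0,0,0])

```text
time: 10.02
eef_pos: [0.6314, -0.0521, 0.2716]
eef_rot: [-0.5, 0.5, -0.499, 0.501]
wrist_force: [-1.7, 4.2, 3.5]
opening: 0.0115
```

send_rows(increments=[0,0,0.0033,0,0,0,0,0,0,0.0067,0,0,0,0,0,0,0.008,0,0,0,0])

```text
time: 10.4
eef_pos: [0.6363, -0.0521, 0.2716]
eef_rot: [-0.5, 0.5, -0.5, 0.5]
wrist_force: [-3.8, 3.7, 3.2]
opening: 0.0116
```

send_rows(increments=[0,0,0.0033,0,0,0,0,0,0,0.0067,0,0,0,0,0,0,0.008,0,0,0,0])

```text
time: 10.78
eef_pos: [0.6406, -0.0521, 0.2715]
eef_rot: [-0.5, 0.5, -0.5, 0.5]
wrist_force: [-5.7, 4.2, 3.9]
opening: 0.0114
```

send_rows(increments=[0,0,0.003,0,0,0,0,0,0,0.006,0,0,0,0,0,0,0.006,0,0,0,0])

```text
time: 11.15
eef_pos: [0.6433, -0.0521, 0.2715]
eef_rot: [-0.499, 0.501, -0.5, 0.5]
wrist_force: [-9.2, 3.5, 4.3]
opening: 0.0113
```

send_rows(increments=[0,0.001,0.003,0,0,0,0,0,0.001,0.006,0,0,0,0,0,0.001,0.006,0,0,0,0])

```text
time: 11.52
eef_pos: [0.6467, -0.0521, 0.2713]
eef_rot: [-0.499, 0.501, -0.501, 0.5]
wrist_force: [-3.7, 3.7, 4.9]
opening: 0.0118
```

send_rows(increments=[0,0,0.002,0,0,0,0,0,0,0.003,0,0,0,0])

```text
time: 11.78
eef_pos: [0.648, -0.0521, 0.2712]
eef_rot: [-0.499, 0.501, -0.501, 0.499]
wrist_force: [-4.9, 3.1, 3.3]
opening: 0.0113
```

send_rows(increments=[0,0,0.002,0,0,0,0,0,0,0.002,0,0,0,0])

```text
time: 12.02
eef_pos: [0.6486, -0.0521, 0.2712]
eef_rot: [-0.498, 0.502, -0.501, 0.499]
wrist_force: [-6.0, 3.6, 4.7]
opening: 0.0118
```

send_rows(increments=[0,0,0.003,0,0,0,0,0,0,0.004,0,0,0,0])

```text
time: 12.28
eef_pos: [0.6509, -0.0521, 0.2711]
eef_rot: [-0.498, 0.502, -0.501, 0.499]
wrist_force: [-2.8, 2.8, 1.6]
opening: 0.0118
```

send_rows(increments=[0,0,0.003,0,0,0,0,0,0,0.003,0,0,0,0])

```text
time: 12.52
eef_pos: [0.6531, -0.0521, 0.2709]
eef_rot: [-0.498, 0.502, -0.501, 0.499]
wrist_force: [1.3, 3.4, 1.8]
opening: 0.0117
```

Fx has turned positive, so the catch is now drawing the lid on. Two small steps further.

send_rows(increments=[0,0,0.002,0,0,0,0,0,0,0.002,0,0,0,0])

```text
time: 12.78
eef_pos: [0.6546, -0.0521, 0.2707]
eef_rot: [-0.498, 0.502, -0.501, 0.499]
wrist_force: [0.3, 3.6, 1.0]
opening: 0.0114
```

send_rows(increments=[0,0,0.002,0,0,0,0,0,0,0.002,0,0,0,0])

```text
time: 13.02
eef_pos: [0.6559, -0.0521, 0.2706]
eef_rot: [-0.498, 0.501, -0.501, 0.499]
wrist_force: [1.5, 2.6, 0.7]
opening: 0.0114
```

send_rows(increments=[0,0,0.001,0,0,0,0.1,0,0,0.001,0,0,0,0.2,0,0,0.001,0,0,0,0.4,0,0,0.001,0,0,0,0.4,0,-0.05,0.001,0,0,0,0.4,0,-0.12,0.001,0,0,0,0.4,0,-0.12,0.001,0,0,0,0.4])

```text
time: 13.9
eef_pos: [0.6585, -0.0524, 0.3478]
eef_rot: [-0.5, 0.5, -0.499, 0.501]
wrist_force: [-0.5, -0.7, 0.2]
opening: 0.0374
```

Run:
```python
from h import *
print(arm.read_state()['wrist_force'])
cap('wrist','w4');c=cap('scene','s4'); d=c['frame'][60:260,130:330,::-1]; e=load('w4')['frame'][:,:,::-1]
cv2.imwrite('pics/v5.png',np.hstack([cv2.resize(d,(400,400)),cv2.resize(e,(400,400))]))
```

```text
[-0.51115221 -0.72898844  0.15131645]
```

View pics/v5.png

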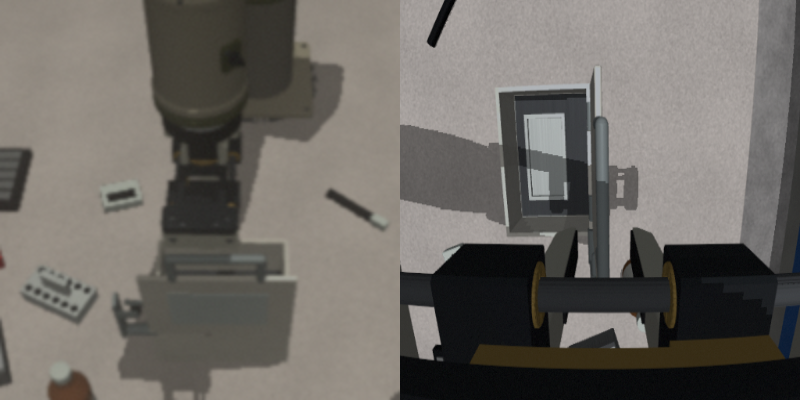

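The lid stands open by itself: bar at v5 (600,200), chamber recess visible at about (545,155). Next is the block. The gripper's 188 mm body lies along the jaw axis and would crowd the open lid, so I'll grip the fin along its 50 mm length instead.

Run:
```python
from h import *
c=load('w4')
f=lambda p:np.array([((x-400)*1.28,y*.96) for x,y in p])
print('recess floor',px2w(c,f([(525,113),(566,118),(568,200),(525,200)]),.025).round(4).tolist())
print('rim',px2w(c,f([(498,90),(588,86),(508,234)]),.1).round(4).tolist())
inc([.524,-.312,.25],tool(-60));
```

```text
recess floor [[0.5035, 0.0163, 0.025], [0.5852, 0.008, 0.025], [0.5849, -0.1178, 0.025], [0.4938, -0.1176, 0.025]]
rim [[0.4818, 0.0454, 0.1], [0.6337, 0.0477, 0.1], [0.482, -0.1469, 0.1]]
[0.4329, 0.1565, -0.2212, 0.0028, 0.9996, 0.0031]
```

send_rows(increments=[0.1,0,-0.05,0,0.1,0,0.8,0.2,0.05,-0.1,0,0.3,0,0.8,0.3,0.1,-0.17,0,0.6,0,0.8,0.433,0.156,-0.221,0,1,0,0.8,0.433,0.156,-0.221,0,1,0,0.8,0.433,0.156,-0.221,0,1,0,0.8,0.433,0.156,-0.221,0,1,0,0.8])

```text
time: 14.88
eef_pos: [0.5229, -0.3122, 0.2482]
eef_rot: [0.18, -0.185, 0.684, -0.682]
wrist_force: [0.3, -0.1, 0.7]
opening: 0.0743
```

Run:
```python
from h import *
print(arm.read_state()['eef_pos'])
inc([.524,-.312,.17],tool(-115.4));
```

```text
[ 0.52288889 -0.31218098  0.24822272]
[-0.0025, 0.1304, 0.0012, 0.0009, 0.9223, 0.0065]
```

send_rows(increments=[0,0.06,0,0,0.3,0,0.85,0,0.13,0,0,0.6,0,0.85,0,0.13,0,0,0.922,0.006,0.85,0,0.13,0,0,0.922,0.006,0.85,0,0.13,0,0,0.922,0.006,0.85,0,0.13,0,0,0.922,0.006,0.85,0,0.13,0,0,0.922,0.006,0.85])

```text
time: 15.75
eef_pos: [0.5226, -0.3116, 0.1701]
eef_rot: [-0.153, 0.153, 0.691, -0.69]
wrist_force: [0.4, 0.5, 0.6]
opening: 0.0789
```

Run:
```python
from h import *
s=arm.read_state();print(s['eef_pos'],s['qpos'],rot().as_matrix().round(3).tolist())
c=cap('wrist','w5')
u=np.radians(-115.4);l=np.array([np.cos(u),np.sin(u),0]);t=np.array([-l[1],l[0],0]);o=np.array([.5255,-.3125,0])
print('top corners',w2px(c,[o+a*.055*l+b*.03*t+[0,0,.028] for a in(-1,1) for b in(-1,1)]).round(0).tolist())
print('fin top',w2px(c,[o+a*.025*l+b*.006*t+[0,0,.062] for a in(-1,1) for b in(-1,1)]).round(0).tolist())
a=c['frame'][:,:,::-1];cv2.imwrite('pics/v6.png',cv2.resize(np.clip(a*1.3,0,255).astype(np.uint8),(768,576)))
```

```text
[ 0.52258212 -0.3115695   0.17011319] [-6.22140198e-01  1.69816204e-01  1.50259811e+00  3.98806107e-04
  1.47027380e+00  1.38531274e+00] [[-0.906, -0.001, -0.423], [0.423, 0.001, -0.906], [0.001, -1.0, -0.001]]
top corners [[208.0, 201.0], [206.0, 144.0], [312.0, 202.0], [314.0, 145.0]]
fin top [[233.0, 187.0], [233.0, 174.0], [286.0, 187.0], [287.0, 175.0]]
```

View pics/v6.png

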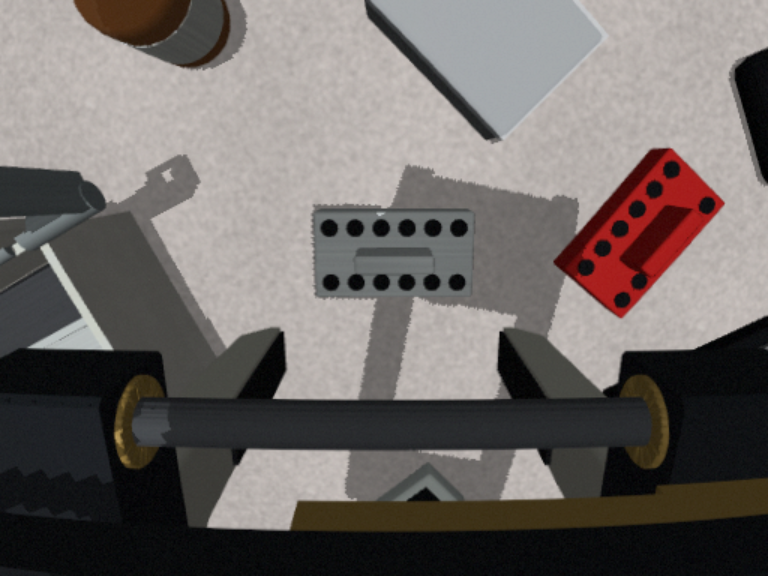

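Wrist view: the silver block with dark wells is at (394,253), fin top at (395,267); the red look-alike is at (640,232). The block is about 4 mm off my estimate in one axis, at (0.5275, −0.315), with the yaw correct.

Run:
```python
from h import *
inc([.5275,-.315,.016],tool(-115.4));
```

```text
[-0.01, 0.2569, 0.0016, 0.0005, 0.0056, 0.0009]
```

send_rows(increments=[-0.01,0.06,0.002,0,0.005,0,0.85,-0.01,0.12,0.002,0,0.005,0,0.85,-0.01,0.18,0.002,0,0.005,0,0.85,-0.01,0.22,0.002,0,0.005,0,0.85,-0.01,0.245,0.002,0,0.005,0,0.85,-0.01,0.257,0.002,0,0.005,0,0.85,-0.01,0.257,0.002,0,0.005,0,0.85])

```text
time: 16.68
eef_pos: [0.5276, -0.3153, 0.0162]
eef_rot: [-0.155, 0.155, 0.69, -0.69]
wrist_force: [0.0, -0.1, 0.2]
opening: 0.079
```

send_rows(increments=[0,0,0,0,0,0,0.45,0,0,0,0,0,0,0.4,0,0,0,0,0,0,0.4,0,0,0,0,0,0,0.4,0,0,0,0,0,0,0.4,0,0,0,0,0,0,0.4], grip_force=35)

```text
time: 17.42
eef_pos: [0.5278, -0.3155, 0.0167]
eef_rot: [-0.155, 0.155, 0.69, -0.69]
wrist_force: [-0.6, 0.1, 5.7]
opening: 0.0504
```

send_rows(increments=[0,-0.02,0,0,0,0,0.35,0,-0.07,0,0,0,0,0.35,0,-0.14,0,0,0,0,0.35,0,-0.22,0,0,0,0,0.35,0,-0.28,0,0,0,0,0.35,0,-0.28,0,0,0,0,0.35])

```text
time: 18.18
eef_pos: [0.5296, -0.3167, 0.1885]
eef_rot: [0.153, -0.157, -0.689, 0.691]
wrist_force: [1.2, 0.9, -4.9]
opening: 0.0494
```

Run:
```python
from h import *
s=arm.read_state();print(s['eef_pos'],s['wrist_force'],s['opening'])
inc([.541,-.052,.185],tool(-89.5)); inc([.541,-.15,.185],tool(-89.5));
```

```text
[ 0.52959099 -0.31672372  0.18849486] [ 1.24477942  0.8756738  -4.9254435 ] 0.04942290679311732
[0.1715, 0.0045, -0.407, -0.002, -0.4302, -0.0058]
[0.1017, 0.005, -0.2593, -0.002, -0.4302, -0.0058]
```

send_rows(increments=[0,0,0,0,-0.33,0,0.35,0,0,0,0,-0.66,0,0.35,0,0,0,0,-1,0,0.35,0,0,0,0,-1,0,0.35,0,0,0,0,-1,0,0.35,0,0,0,0,-1,0,0.35,0,0,0,0,-1,0,0.35])

```text
time: 19.05
eef_pos: [0.5283, -0.3158, 0.1853]
eef_rot: [-0.211, 0.21, -0.675, 0.675]
wrist_force: [-0.4, -0.0, -5.4]
opening: 0.0498
```

send_rows(increments=[0,0,0,0,-0.33,0,0.35,0,0,0,0,-0.66,0,0.35,0,0,0,0,-1,0,0.35,0,0,0,0,-1,0,0.35,0,0,0,0,-1,0,0.35,0,0,0,0,-1,0,0.35,0,0,0,0,-1,0,0.35])

```text
time: 19.92
eef_pos: [0.5277, -0.3154, 0.1837]
eef_rot: [0.519, -0.519, 0.48, -0.48]
wrist_force: [-0.2, 0.5, -3.9]
opening: 0.0499
```

Run:
```python
from h import *
s=arm.read_state();print(s['eef_pos'],s['qpos'],s['opening'])
inc([.535,-.2,.19],tool(60));
```

```text
[ 0.52768722 -0.31537154  0.18373969] [-6.22357842e-01  1.78614485e-01  1.46780019e+00  4.45720030e-04
  1.49554754e+00 -7.00264889e-01] 0.049858309943411595
[-0.1908, -0.0103, 0.0271, -0.0003, -0.9256, -0.0005]
```

send_rows(increments=[-0.06,-0.005,0.01,0,-0.3,0,0.35,-0.12,-0.01,0.02,0,-0.6,0,0.35,-0.19,-0.01,0.027,0,-0.92,0,0.35,-0.19,-0.01,0.027,0,-0.925,0,0.35,-0.19,-0.01,0.027,0,-0.925,0,0.35,-0.19,-0.01,0.027,0,-0.925,0,0.35,-0.19,-0.01,0.027,0,-0.925,0,0.35])

```text
time: 20.8
eef_pos: [0.5347, -0.2005, 0.1893]
eef_rot: [0.683, -0.682, 0.185, -0.185]
wrist_force: [-0.1, -0.5, -4.0]
opening: 0.05
```

Run:
```python
from h import *
s=arm.read_state();print(s['eef_pos'],s['qpos'],s['opening'])
inc([.541,-.052,.2],tool(90));
```

```text
[ 0.53473922 -0.20046411  0.18934006] [-4.48815200e-01  5.93852805e-02  1.58633723e+00  5.38977292e-04
  1.49683823e+00 -1.48986875e+00] 0.050019905430562166
[-0.1161, -0.0175, 0.2188, -0.0007, -0.5059, -0.0008]
```

Run:
```python
from h import *
c=load('w4'); a=c['frame'][75:230,115:270,::-1].astype(float)
cv2.imwrite('pics/v7.png',cv2.resize(np.clip(a*1.5,0,255).astype(np.uint8),None,fx=3.8,fy=3.8,interpolation=cv2.INTER_CUBIC))
```

```text
(no output)
```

View pics/v7.png

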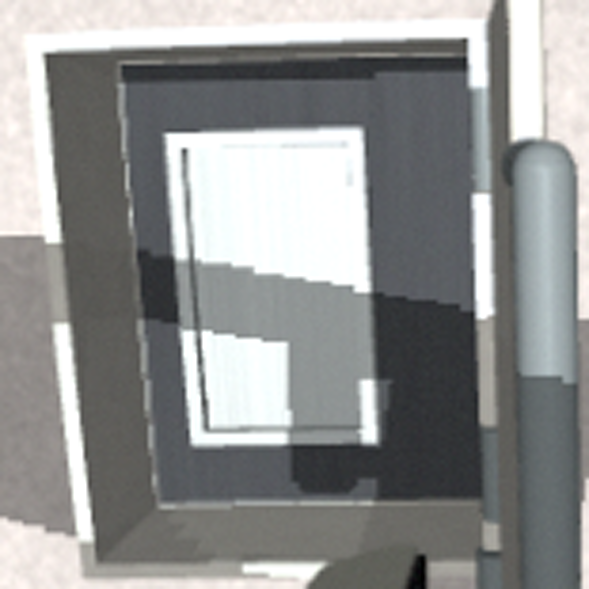

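Run:
```python
from h import *
c=load('w4'); f=lambda p:(np.array(p)+.5)/3.8-.5+[115,75]
q=px2w(c,f([(163,133),(362,128),(380,444),(192,445)]),.033);print(q.round(4).tolist(),q.mean(0))
print('rim outer/inner',px2w(c,f([(28,37),(85,577),(47,53),(470,40),(97,562)]),.1).round(4).tolist())
print('floor chamber',px2w(c,f([(118,64),(470,58),(478,500),(160,505)]),.025).round(4).tolist())
# block in the tool at w5
```

```text
[[0.502, 0.0146, 0.033], [0.5827, 0.0155, 0.033], [0.5855, -0.1148, 0.033], [0.5049, -0.1151, 0.033]] [ 0.54374989 -0.04993689  0.033     ]
rim outer/inner [[0.4773, 0.0482, 0.1], [0.4799, -0.1497, 0.1], [0.4837, 0.0426, 0.1], [0.6307, 0.0445, 0.1], [0.4852, -0.1436, 0.1]]
floor chamber [[0.4826, 0.0425, 0.025], [0.6257, 0.0428, 0.025], [0.626, -0.1421, 0.025], [0.4861, -0.1443, 0.025]]
```

Run:
```python
from h import *
c=load('w5'); g=cv2.cvtColor(c['frame'],cv2.COLOR_RGB2GRAY)[138:200,205:320]
n,l,st,ce=cv2.connectedComponentsWithStats((g<45).astype(np.uint8))
k=[i for i in range(1,n) if 20<st[i,4]<200]; p=ce[k]+[205,138]; print(len(k),st[k,4].tolist())
w=px2w(c,p,.028); m=w.mean(0); print(m)
e=np.linalg.svd((w-m)[:,:2])[2][0]; print('long axis',np.degrees(np.arctan2(e[1],e[0])),(w-m)[:,:2]@e)
s=arm.read_state()
inc([.544,-.15,.2],tool(91)); inc([.544,-.05,.2],tool(91))
```

```text
12 [105, 104, 107, 105, 103, 105, 96, 97, 97, 97, 97, 97]
[ 0.52797239 -0.316302    0.028     ]
long axis 64.84453502678824 [ 0.04406179  0.02650105  0.00873763 -0.00886446 -0.02620424 -0.04385764
  0.04395108  0.02626424  0.00866434 -0.00902948 -0.02628397 -0.04394034]
[-0.0292, -0.0177, 0.0804, -0.0007, -0.5226, -0.0008]
[-0.1134, -0.0175, 0.2242, -0.0007, -0.5226, -0.0008]
```

send_rows(increments=[-0.03,-0.018,0.06,0,-0.15,0,0.35,-0.05,-0.018,0.11,0,-0.3,0,0.35,-0.08,-0.018,0.17,0,-0.45,0,0.35,-0.113,-0.018,0.224,0,-0.523,0,0.35,-0.113,-0.018,0.224,0,-0.523,0,0.35,-0.113,-0.018,0.224,0,-0.523,0,0.35,-0.113,-0.018,0.224,0,-0.523,0,0.35])

```text
time: 21.68
eef_pos: [0.5441, -0.0512, 0.2002]
eef_rot: [0.707, -0.707, -0.005, 0.006]
wrist_force: [-0.1, 0.1, -4.7]
opening: 0.0497
```

Run:
```python
from h import *
s=arm.read_state();print(s['eef_pos'],s['qpos'],s['opening'])
inc([.544,-.05,.055],tool(91)); inc([.544,-.05,.042],tool(91))
```

```text
[ 0.54412592 -0.05121752  0.20017423] [-1.88047072e-01 -1.24217373e-02  1.63951471e+00  5.19863393e-04
  1.51542328e+00 -1.77382182e+00] 0.04970864167770169
[0.0, 0.242, 0.0019, -0.0007, -0.0024, -0.0008]
[0.0, 0.2636, 0.0018, -0.0007, -0.0024, -0.0008]
```

send_rows(increments=[0,0.04,0.002,0,-0.002,0,0.35,0,0.08,0.002,0,-0.002,0,0.35,0,0.12,0.002,0,-0.002,0,0.35,0,0.16,0.002,0,-0.002,0,0.35,0,0.2,0.002,0,-0.002,0,0.35,0,0.22,0.002,0,-0.002,0,0.35,0,0.235,0.002,0,-0.002,0,0.35,0,0.242,0.002,0,-0.002,0,0.35,0,0.242,0.002,0,-0.002,0,0.35])

```text
time: 22.8
eef_pos: [0.5443, -0.05, 0.0554]
eef_rot: [0.707, -0.707, -0.006, 0.006]
wrist_force: [0.1, -0.1, -4.7]
opening: 0.0498
```

send_rows(increments=[0,0.008,0,0,0,0,0.35,0,0.015,0,0,0,0,0.35,0,0.02,0,0,0,0,0.35,0,0.0215,0,0,0,0,0.35,0,0.0215,0,0,0,0,0.35])

```text
time: 23.42
eef_pos: [0.5443, -0.05, 0.0424]
eef_rot: [0.707, -0.707, -0.006, 0.006]
wrist_force: [-0.2, 0.1, -4.1]
opening: 0.0494
```

send_rows(increments=[0,0.001,0,0,0,0,0.35,0,0.002,0,0,0,0,0.35])

```text
time: 23.68
eef_pos: [0.5445, -0.05, 0.0417]
eef_rot: [0.707, -0.707, -0.006, 0.006]
wrist_force: [-2.8, 1.3, 2.1]
opening: 0.0498
```

send_rows(increments=[0,0.001,0,0,0,0,0.35,0,0.002,0,0,0,0,0.35])

```text
time: 23.92
eef_pos: [0.5448, -0.0501, 0.0416]
eef_rot: [0.707, -0.707, -0.006, 0.006]
wrist_force: [-8.0, 1.0, 11.7]
opening: 0.0497
```

Contact came at the predicted floor height (TCP 0.0417). Releasing and retreating.

send_rows(increments=[0,-0.001,0,0,0,0,0.55,0,-0.001,0,0,0,0,0.65,0,-0.001,0,0,0,0,0.75,0,-0.001,0,0,0,0,0.75,0,-0.001,0,0,0,0,0.75,0,-0.06,0,0,0,0,0.75,0,-0.14,0,0,0,0,0.75,0,-0.24,0,0,0,0,0.75,0,-0.3,0,0,0,0,0.75,0,-0.3,0,0,0,0,0.75])

```text
time: 25.18
eef_pos: [0.547, -0.0505, 0.226]
eef_rot: [-0.707, 0.707, 0.009, -0.003]
wrist_force: [-0.5, 0.6, -0.4]
opening: 0.0697
```

Run:
```python
from h import *
s=arm.read_state();print(s['eef_pos'],s['wrist_force'])
c=cap('wrist','w8'); cap('top','t8')
g=cv2.cvtColor(c['frame'],cv2.COLOR_RGB2GRAY)
P=[[.544+a*.03,-.05+b*.055,.053] for a in(-1,1) for b in(-1,1)]; q=w2px(c,P); print(q.round(0).tolist())
a,b=np.floor(q.min(0)).astype(int)-4,np.ceil(q.max(0)).astype(int)+4
n,l,st,ce=cv2.connectedComponentsWithStats((g[a[1]:b[1],a[0]:b[0]]<40).astype(np.uint8))
k=[i for i in range(1,n) if 20<st[i,4]<200]; w=px2w(c,ce[k]+a,.053); print(len(k),st[k,4].tolist(),w.mean(0)); print(w.round(4).tolist())
x=c['frame'][:,:,::-1]; y=cap('scene','s8')['frame'][40:290,80:380,::-1]
cv2.imwrite('pics/v8.png',np.hstack([cv2.resize(x,(440,330)),cv2.resize(y,(360,330))]))
```

```text
[ 0.54699421 -0.05052493  0.22601857] [-0.4806814   0.59819707 -0.39698452]
[[213.0, 139.0], [312.0, 140.0], [214.0, 191.0], [310.0, 193.0]]
12 [78, 81, 80, 81, 80, 82, 72, 75, 75, 73, 76, 71] [ 0.54534591 -0.05100803  0.053     ]
[[0.5272, -0.0954, 0.053], [0.527, -0.0778, 0.053], [0.5266, -0.0602, 0.053], [0.5262, -0.0426, 0.053], [0.5259, -0.0248, 0.053], [0.5256, -0.0074, 0.053], [0.5652, -0.0946, 0.053], [0.5648, -0.077, 0.053], [0.5645, -0.0595, 0.053], [0.5641, -0.0419, 0.053], [0.5638, -0.0244, 0.053], [0.5632, -0.0067, 0.053]]
```

View pics/v8.png

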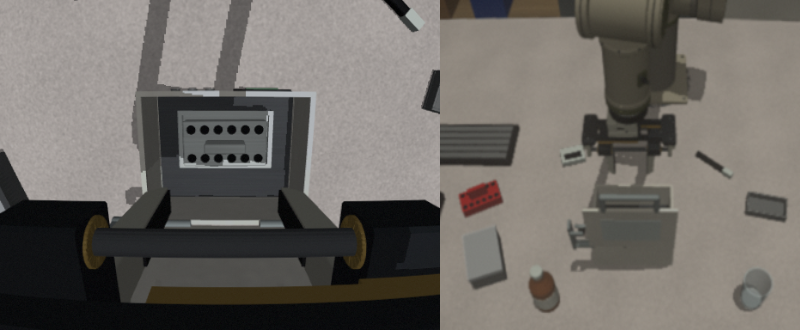

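Wrist view: the block lies flat inside the recess frame at (225,140). All 12 wells read at the right spacing for seated height. The lid is upright, the gripper is clear, and neighbouring items are unmoved. Handing in.

Run:
```python
from plant import arm
s=arm.read_state(); print(s['time'],abs(s['qvel']).max()); print(arm.sign_off())
```

```text
25.325 0.01761692788472225
the job is handed in; nothing more can be done
None
```

The job is handed in at 25.3 s. The lid stands open in its catch by itself, and the block is seated in the recess. The sign-off gave no verdict.

**Lid:** I swung it open by the bar. The pull rose to about 9 N at the ball, then turned to about +1 N as the catch drew the lid on. I took two small steps further and let go. I never pulled hard against the stop, although I had no direct reading of the buffer.

**Block:** I gripped the silver block by the 50 mm ends of its fin, because jaws across the fin would have put the gripper body close to the open lid. It touched down at the height expected for the recess floor.

**Last checks:**
- **Position:** the block's 12 wells put its centre at (0.545, −0.051). My measured recess centre is (0.544, −0.050).
- **Height:** the well spacing fits the seated height, and all the wells lie inside the frame.
- **Surroundings:** in the last scene picture the lid is upright and the other items in view look where they were. I judged that by eye and did not measure it.
- **Robot:** the gripper is clear, with wrist force below 1 N.

**What disagreed:**
- **Fingertips:** they sit about 20 mm behind the reported TCP, not 11 mm ahead as stated. My first grasp therefore closed above the bar and missed it without harm, and I corrected for this afterwards.
- **Lid path:** my first arc ran a few millimetres too close to the hinge. That gave about 14 N of sideways force on the tool until I corrected it.

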